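# Rack the label rolls by width

### The arm

A 7-joint arm with a two-finger parallel gripper is mounted at the origin on the work surface. World frame = base frame: x ahead of the robot, y to its left, z up, the work surface at z = 0. Lengths are in mm, angles in rad, forces in N, time in s.
With the tool pointing down it reaches from about 425 to 875 mm from the base axis. Payload 4.7 kg.
Tool frame: the origin (TCP) lies on the centre line of the jaws, within the pads' length; the fingertips stand 19 mm ahead of it and the grasp point (between the pads) is the TCP (env.tips_ahead is the distance from the TCP to the fingertips, in mm); z points along the fingers, y is the line along which they close (so a half turn about z gives the same grasp; the last joint's range is limited). The gripper opens to 85 mm and grips with 20 to 120 N. Pads are 22 mm wide; open, the fingers measure 114 mm over their backs; the gripper's body (76 mm by 85 mm) begins 54 mm behind the grasp point. The pads swing forward as they close: fully open they stand 13 mm farther back than shut.
Start: joints at [0.014, 0.321, -0.07, 1.45, 0.023, 1.371, -0.057], TCP at [650.018, -0.024, 250.349] pointing down, gripper open.
Joint ranges: [-2.86, 2.86], [-0.3, 2.09], [-1.38, 1.24], [0.06, 2.45], [-1.56, 4.7], [0.09, 2.05], [-2.69, 2.69]. Speed limits (rad/s): [2.57, 2.57, 3.14, 3.14, 3.14, 3.14, 3.14].

### API

Orientations are given as a rotation vector (axis times angle).
In Python, from cell import env gives the robot as it stands. The module is installed in compiled form; this text tells all that it offers.
- The arm moves only by the tool apply_moves, never from a script. Its argument "plan" is a list of rows, each a list of 7 numbers: the shift along the world's x, y, z in units of 0.02 m (1.0 is 0.02 m), then the turn, a rotation vector about the world's x, y, z in units of 0.1 rad (1.0 is 0.1 rad), then the opening, from -1 (shut) to 1 (fully open). In form: [[x, y, z, rx, ry, rz, fingers], ...]. A call has 1 to 10 rows; each row shifts and turns the commanded pose from where the row before left it; what a row does not reach is not made up. A row lasts 1/8 s, in which the tool goes at most 62.5 mm and 10.7 degrees, less where a joint would pass 70% of its speed; a pose out of reach is approached as far as the arm can. A call with a number of a shift or a turn outside -1 to 1 is refused whole. A call with a gripper value outside its range is refused whole. The fingers move at their own pace and stop on an object; "force" is the grip in N (left out, the last holds). Time passes only in rows, so rows that do not move let the fingers close. It gives the time, the measured TCP pose, the force, the opening and the grip force at its end, in the units of the state.
- env.read_state(): the state, without advancing time (a new reading comes with each control period).
- env.snapshot(name): name is "scene" or "side" or "wrist"; returns the picture (480x640x3 uint8, red, green, blue); there is no depth.
- env.calibration(name): a dict with "camera_matrix" (3x3 intrinsics, pixels), "R" (3x3) and "t" (3): a world point X has camera coordinates R X + t. Camera axes: x right, y down, z forward; pixel columns grow to the right and rows downward; lengths in mm; the calibration is good to about 2 mm. The wrist camera is an equidistant fisheye: a pixel r from the principal point sees the ray r / f radians off the axis. A picture is of the moment at which its call begins: read the wrist's pose just before it. calibration takes no time and is no camera call; for the wrist camera it gives the pose at the moment of the call.
- env.sign_off(): hands the job in; it is judged then, once.
The state is a dict: "t": time; "joints": joint angles; "qd": joint speeds; "joint_efforts": joint torques, N m; "tool_pos": TCP position; "eef_rot": TCP orientation; "ft_force": force on the tool from outside, world axes, zero at the start; "torque": the same for the moment, N m; "width": finger opening in mm; "grip_force": force on a finger pad.
Only numpy, scipy, OpenCV 4.12 (cv2) and the standard library are available. Lean on these libraries where they do the work, as an engineer would, in place of code of your own. Each camera call takes 0.05 s, during which the arm holds its last target. There are 200 camera calls.

### The job

Put the four label rolls away on the peg rack, each standing over its own peg and right down on the board, in order of width from one end to the other: the widest (tallest standing) roll on the peg nearest the label printer, the narrowest on the peg farthest from it. Lower each roll gently over its peg instead of dropping it, and let go of them all.

Things in the scene. Friction and masses are not known exactly. Their poses are not given: they have to be found in the camera images.
- roll_orange: roll of orange labels, the narrowest: its labels are 30 mm wide, so it stands 30 mm tall on its end. A loose, rigid paper roll 57 mm in outside diameter with an open 25 mm core right through, about 56 g. Origin: centre of its underside; z up along its axis. Starts standing on the bench
- roll_white: roll of white labels, the second narrowest: its labels are 45 mm wide, so it stands 45 mm tall on its end. A loose, rigid paper roll 57 mm in outside diameter with an open 25 mm core right through, about 83 g. Origin: centre of its underside; z up along its axis. Starts standing on the bench
- roll_yellow: roll of yellow labels, the second widest: its labels are 60 mm wide, so it stands 60 mm tall on its end. A loose, rigid paper roll 57 mm in outside diameter with an open 25 mm core right through, about 111 g. Origin: centre of its underside; z up along its axis. Starts standing on the bench
- roll_green: roll of green labels, the widest: its labels are 75 mm wide, so it stands 75 mm tall on its end. A loose, rigid paper roll 57 mm in outside diameter with an open 25 mm core right through, about 139 g. Origin: centre of its underside; z up along its axis. Starts standing on the bench
- peg_a: one of the four identical upright steel pegs of the rack, fixed: 8 mm thick with a round top, 25 mm tall above the board, so the 25 mm core of a roll drops over it with play all round. Origin: its foot, on the board's top face. Which of the four positions bears this name changes from start to start
- peg_b: one of the four identical upright steel pegs of the rack, fixed: 8 mm thick with a round top, 25 mm tall above the board, so the 25 mm core of a roll drops over it with play all round. Origin: its foot, on the board's top face. Which of the four positions bears this name changes from start to start
- peg_c: one of the four identical upright steel pegs of the rack, fixed: 8 mm thick with a round top, 25 mm tall above the board, so the 25 mm core of a roll drops over it with play all round. Origin: its foot, on the board's top face. Which of the four positions bears this name changes from start to start
- peg_d: one of the four identical upright steel pegs of the rack, fixed: 8 mm thick with a round top, 25 mm tall above the board, so the 25 mm core of a roll drops over it with play all round. Origin: its foot, on the board's top face. Which of the four positions bears this name changes from start to start
- rack: label-roll rack, fixed: a dark wooden board 84 x 402 mm and 12 mm thick lying on the bench (low tan end plates 24 mm high), carrying the four pegs in one row along its y axis, on its centre line, 90 mm apart (at y = -135, -45, 45 and 135 mm). Origin: centre of its underside, on the bench; z up
- printer: desktop label printer, fixed, dark base and grey lid with a window, 220 x 180 mm and 148 mm tall, beyond one end of the rack (a flat postal scale is beyond the other end; the two swap sides from start to start). Origin: centre of its underside; x points from its front to its back
Things that resemble listed ones, but are neither listed nor needed, are in the scene too. What is shaped like the roll_yellow but blue or pink is not meant.

How it is judged (in metres and radians):
At the end, for the whole second after the job is handed in: The rolls stand over the pegs (axis within 11 mm along and across the row), flat on the board (within 4 mm, tilt under 0.1 rad), in order of width: green 75 mm on the peg nearest the printer, then yellow 60, white 45 and orange 30 mm farthest; all released and at rest (((y of printer in the frame of rack above 0 m and y of roll_orange in the frame of rack between -0.146 and -0.124 m and y of roll_white in the frame of rack between -0.056 and -0.034 m and y of roll_yellow in the frame of rack between 0.034 and 0.056 m and y of roll_green in the frame of rack between 0.124 and 0.146 m) or (y of printer in the frame of rack below 0 m and y of roll_orange in the frame of rack between 0.124 and 0.146 m and y of roll_white in the frame of rack between 0.034 and 0.056 m and y of roll_yellow in the frame of rack between -0.056 and -0.034 m and y of roll_green in the frame of rack between -0.146 and -0.124 m)) and x of roll_orange in the frame of rack between -0.011 and 0.011 m and z of each of roll_orange, roll_white, roll_yellow, roll_green in the frame of rack below 0.016 m and angle between each of roll_orange, roll_white, roll_yellow, roll_green's own z axis and vertical below 0.1 rad and linear speed of each of roll_orange, roll_white, roll_yellow, roll_green below 0.02 m/s and angular speed of each of roll_orange, roll_white, roll_yellow, roll_green below 0.2 rad/s and contact force between the fingers and roll_orange below 0.1 N and x of roll_white in the frame of rack between -0.011 and 0.011 m and contact force between the fingers and roll_white below 0.1 N and x of roll_yellow in the frame of rack between -0.011 and 0.011 m and contact force between the fingers and roll_yellow below 0.1 N and x of roll_green in the frame of rack between -0.011 and 0.011 m and contact force between the fingers and roll_green below 0.1 N); the robot touches nothing.
It fails at once if a roll comes down on the rack faster than 0.7 m/s (dropped from above its peg, or slammed) ((z of roll_orange in the frame of rack below 0.045 m and x of roll_orange in the frame of rack between -0.03 and 0.03 m and y of roll_orange in the frame of rack between -0.17 and 0.17 m and linear speed of roll_orange above 0.7 m/s) or (z of roll_white in the frame of rack below 0.045 m and x of roll_white in the frame of rack between -0.03 and 0.03 m and y of roll_white in the frame of rack between -0.17 and 0.17 m and linear speed of roll_white above 0.7 m/s) or (z of roll_yellow in the frame of rack below 0.045 m and x of roll_yellow in the frame of rack between -0.03 and 0.03 m and y of roll_yellow in the frame of rack between -0.17 and 0.17 m and linear speed of roll_yellow above 0.7 m/s) or (z of roll_green in the frame of rack below 0.045 m and x of roll_green in the frame of rack between -0.03 and 0.03 m and y of roll_green in the frame of rack between -0.17 and 0.17 m and linear speed of roll_green above 0.7 m/s)).
It also fails if it takes over 102 s, if anything falls off the work surface, if the arm or the gripper's body presses on something with over 40 N, if the wrist force passes 120 N, or if a joint passes its speed limit or range.

## Working session

There is one attempt and no reset: what is moved stays moved. The work goes in short steps, Python scripts to look and compute and a tool call to move; the robot and the scene stay as the last step left them, time stands still between calls to the robot, and variables do not carry over. Pictures are saved under pics/ and viewed, at most 14 in all, crops included, and the job is handed in when it is done.

Besides the shell and the picture viewer there is one more tool, called after ">>>" as name([rows], argument=value, ...), one row to a line, values as JSON. apply_moves: Moves the arm, as the interface text tells. Shifts and turns lie within -1 to 1; 1 stands for 0.02 m of shift or 0.1 rad of turn. Its arguments: {"type":"object","properties":{"plan":{"type":"array","items":{"type":"array","items":{"type":"number","minimum":-1,"maximum":1}}},"force":{"type":"number"}},"required":["plan"]}

```bash
mkdir -p pics; python3 - <<'E'
from cell import env
import cv2,numpy as np
for n in ("scene","side"):
    im=env.snapshot(n); cv2.imwrite(f"pics/{n}0.png",im[:,:,::-1])
    c=env.calibration(n); R=np.array(c["R"]);print(n,np.round(c["camera_matrix"],1).tolist(),np.round(-R.T@np.array(c["t"])),np.round(R[2],2))
c=env.calibration("wrist");cv2.imwrite("pics/w0.png",env.snapshot("wrist")[:,:,::-1]);R=np.array(c["R"]);print(np.round(c["camera_matrix"],1).tolist(),np.round(-R.T@np.array(c["t"])),np.round(R,2).tolist(),env.tips_ahead)
E
```

```text
scene [[583.5, 0.0, 321.6], [0.0, 583.5, 240.5], [0.0, 0.0, 1.0]] [ 1265. -1224.  1047.] [-0.41  0.73 -0.55]
side [[523.7, 0.0, 316.4], [0.0, 523.7, 234.4], [0.0, 0.0, 1.0]] [ 290. -869.  784.] [ 0.2   0.78 -0.59]
[[371.6, 0.0, 316.7], [0.0, 371.6, 243.0], [0.0, 0.0, 1.0]] [649.  79. 373.] [[1.0, 0.0, -0.0], [0.0, -0.95, 0.31], [-0.0, -0.31, -0.95]] 19.0
```

View pics/scene0.png

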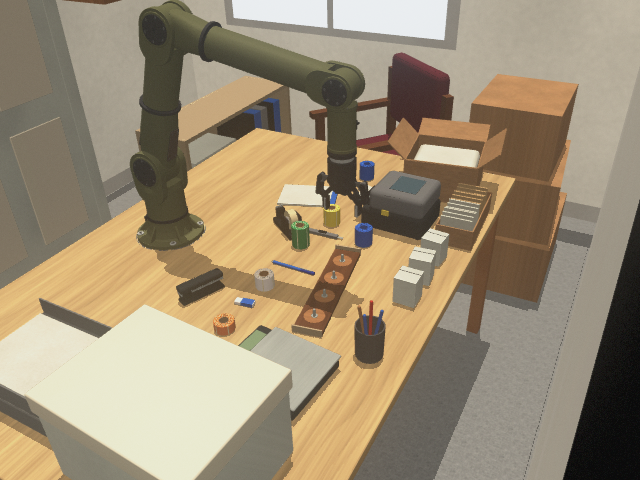

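View pics/side0.png

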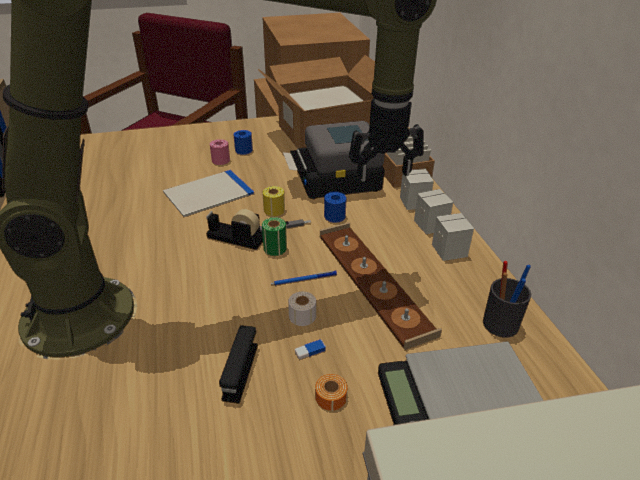

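View pics/w0.png

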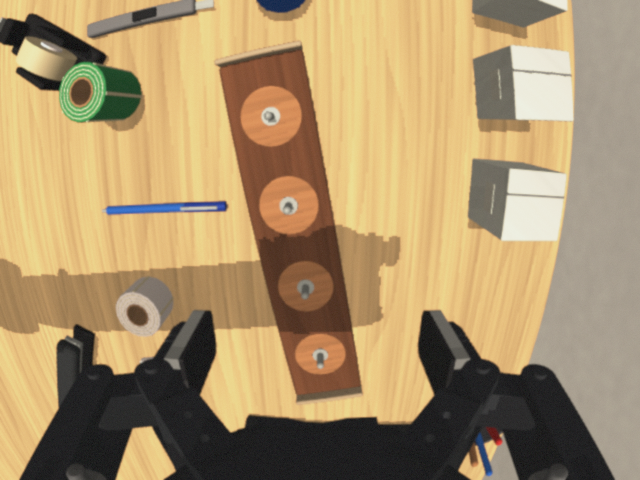

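Visible in the scene view:
- **Wanted rolls:** orange (224,325), white (263,280), yellow (332,215) and green (300,235).
- **Lookalikes:** blue rolls at (363,235) and (367,171), a pink roll (side view, 220,152), and a tape dispenser at (290,220).
- **Rack:** the printer is at its +y (far) end.

Next I'll fit cylinders to the colour silhouettes.

```bash
cat > h.py <<'E'
import cv2,numpy as np
from cell import env
from scipy.optimize import least_squares
def proj(c,X,fish=False):
    P=np.asarray(X,float)@np.array(c["R"]).T+np.array(c["t"]); K=np.array(c["camera_matrix"])
    if fish:
        r=np.hypot(P[:,0],P[:,1]);th=np.arctan2(r,P[:,2]);q=P[:,:2]*(th/np.maximum(r,1e-9))[:,None]
    else: q=P[:,:2]/P[:,2:]
    return q@K[:2,:2].T+K[:2,2]
HUE={'orange':((4,14),150),'yellow':((22,32),150),'green':((50,85),110),'white':((0,180),-70)}
def blob(im,name,near,rad=45):
    hsv=cv2.cvtColor(im,cv2.COLOR_RGB2HSV); (a,b),s=HUE[name]
    H,S,V=[hsv[...,i] for i in range(3)]
    m=(S<-s)&(V>70) if s<0 else (H>=a)&(H<=b)&(S>s)&(V>50)
    yy,xx=np.mgrid[:480,:640]; m&=np.hypot(xx-near[0],yy-near[1])<rad
    m=cv2.morphologyEx(m.astype(np.uint8),cv2.MORPH_CLOSE,np.ones((3,3)))
    n,l,st,ce=cv2.connectedComponentsWithStats(m); k=1+np.argmax(st[1:,4]); x,y,w,h,_=st[k]
    return np.array([x-.5,x+w-.5,y-.5,y+h-.5])
a=np.linspace(0,2*np.pi,73)
def box(p,c,fish=False,r=28.5):
    x,y,z,h=p; C=np.c_[x+r*np.cos(a),y+r*np.sin(a)]
    u=proj(c,np.r_[np.c_[C,0*a+z],np.c_[C,0*a+z+h]],fish)
    return np.array([u[:,0].min(),u[:,0].max(),u[:,1].min(),u[:,1].max()])
def fit(views,p0):
    f=lambda p:np.concatenate([box(p,c,fi)-b for c,fi,b in views])
    r=least_squares(f,p0,loss='soft_l1'); return r.x,f(r.x)
E
cat > m.py <<'E'
from h import *
np.set_printoptions(suppress=True,precision=1)
rd=lambda n:cv2.imread(f"pics/{n}0.png")[:,:,::-1].copy()
cs={n:env.calibration(n) for n in("scene","side","wrist")}
px={'orange':((224,325),(332,392)),'white':((263,280),(302,308)),'yellow':((332,215),(274,201)),'green':((300,235),(275,237))}
wr={'green':(98,92),'white':(145,305)}
for n,(s,d) in px.items():
    v=[(cs['scene'],False,blob(rd('scene'),n,s,22)),(cs['side'],False,blob(rd('side'),n,d,28))]
    print(n,v[0][2],v[1][2])
    if n in wr: v.append((cs['wrist'],True,blob(rd('w'),n,wr[n])))
    p,r=fit(v,[600,0,0,50]); print(p,r)
W=[(270,116),(289,206),(305,287),(320,354)];S=[(342,260),(334,277),(325,296),(314,315)];D=[(346,243),(364,265),(384,290),(406,317)]
for w,s,d in zip(W,S,D):
    f=lambda p:np.concatenate([proj(cs[k],[p],k=='wrist')[0]-q for k,q in(('wrist',w),('scene',s),('side',d))])
    r=least_squares(f,[650,0,12]);print('disc',r.x,r.fun)
E
python3 m.py
python3 - <<'E'
import cv2
a=cv2.imread('pics/side0.png')[170:420,180:450];cv2.imwrite('pics/c1.png',cv2.resize(a,None,fx=2.2,fy=2.2,interpolation=2))
E
```

```text
orange [212.5 233.5 313.5 334.5] [314.5 347.5 373.5 410.5]
[ 457.2 -318.8    3.1   25.8] [-0.6  1.  -0.5  0.1  0.1 -0.1  0.5 -0.2]
white [254.5 274.5 267.5 290.5] [287.5 315.5 291.5 325.5]
[ 450.8 -112.     3.8   39.8] [-1.5 -0.9  0.1 -0.3 -0.1  0.1 -0.1 -0.4  0.2  0.4 -0.4  0.1]
yellow [323.5 339.5 205.5 226.5] [262.5 283.5 186.5 215.5]
[464.1 296.3  51.3 -53. ] [-0.2  0.6 -1.  -0.2 -0.6  0.7  0.8  0.1]
green [291.5 302.5 221.5 229.5] [261.5 285.5 219.5 255.5]
[436.5 127.2   8.3  44.9] [-0.7  6.5  3.8 17.1  0.1  0.7  4.1 -2.6 -1.8  0.1 -0.7  0.3]
disc [604.3  88.4  14.8] [ 0.4 -0.1 -0.9 -0.5 -0.3  0.2]
disc [621.5  -0.3  14.5] [ 0.5 -0.1 -1.1 -0.4 -0.2  0.2]
disc [637.  -88.9  12.7] [ 1.  -0.1 -1.6 -0.7 -0.7  0.3]
disc [ 653.2 -176.2   13.3] [ 0.6  0.1 -0.5 -0.1 -0.8  0.1]
```

View pics/c1.png

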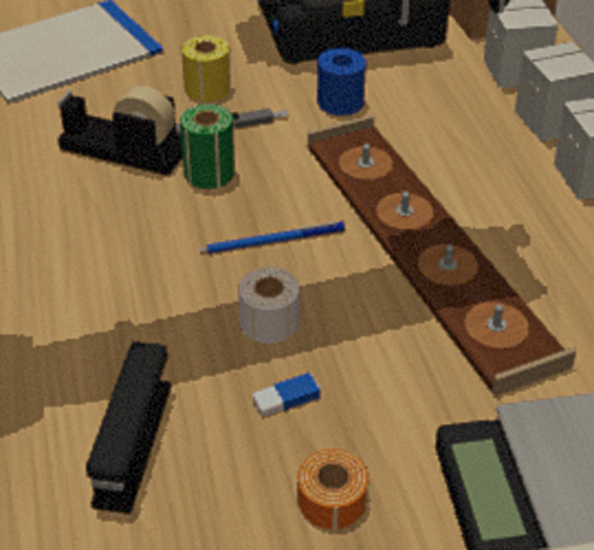

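The crop confirms the choices: orange (333,488), white (269,305), yellow (206,68) and green (208,145). The tape dispenser (120,140) is right beside green. The discs triangulate to z≈13 mm and about 90 mm apart, as they should. I'll look from above green and yellow with the wrist camera.

>>> apply_moves([
  [-1, 0.9, 0, 0, 0, 0, 1],
  [-1, 0.9, 0, 0, 0, 0, 1],
  [-1, 0.9, 0, 0, 0, 0, 1],
  [-1, 0.9, 0, 0, 0, 0, 1],
  [-1, 0.9, 0, 0, 0, 0, 1],
  [-1, 0.9, 0, 0, 0, 0, 1],
  [-1, 0.9, 0, 0, 0, 0, 1],
  [-1, 0.9, 0, 0, 0, 0, 1],
  [-1, 0.9, 0, 0, 0, 0, 1],
  [-1, 0.9, 0, 0, 0, 0, 1],
], force=40)

```text
t: 1.4
tool_pos: [449.1, 180.4, 250.1]
eef_rot: [-2.221, -2.221, 0.001]
ft_force: [0.4, 0.6, 0.0]
width: 85.9
grip_force: 0.0
```

```bash
python3 - <<'E'
from h import *
import pickle
c=env.calibration("wrist");im=env.snapshot("wrist");cv2.imwrite("pics/w1.png",im[:,:,::-1]);pickle.dump(c,open('w1.pkl','wb'))
s=env.read_state();print(s["tool_pos"],s["eef_rot"],s["t"])
E
```

```text
[446.40007451 183.70338688 250.24015218] [-2.21469583e+00 -2.22511639e+00  8.85560726e-04] 1.45
```

View pics/w1.png

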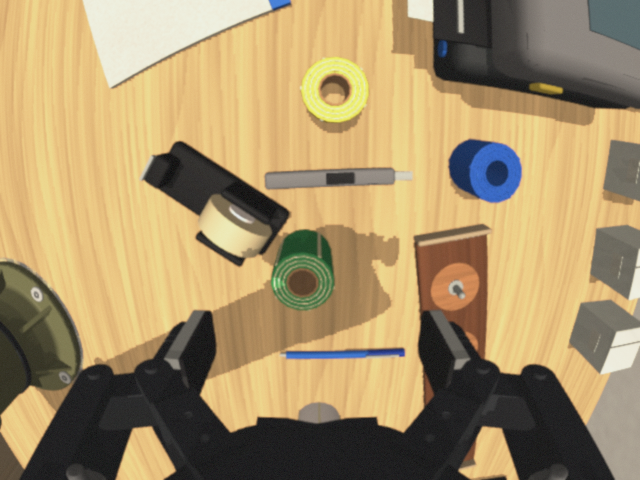

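This view shows green's top at (302,285) with the dispenser to its upper left (235,215). Yellow is clear at (335,90). I'll grip green along the +x+y diagonal, across the dispenser's direction, and refit with this view.

```bash
cat > m2.py <<'E'
from h import *
import pickle
np.set_printoptions(suppress=True,precision=1)
HUE['green']=((40,90),70)
rd=lambda n:cv2.imread(f"pics/{n}.png")[:,:,::-1].copy()
cs={n:env.calibration(n) for n in("scene","side")};c1=pickle.load(open('w1.pkl','rb'))
def blob2(*k):
    o=cv2.MORPH_CLOSE; return blob(*k)
for n,s,d,w in (('yellow',(332,215),(274,201),(335,90)),('green',(300,235),(275,237),(302,270))):
    v=[(cs['scene'],False,blob(rd('scene0'),n,s,22)),(cs['side'],False,blob(rd('side0'),n,d,28)),(c1,True,blob(rd('w1'),n,w,60))]
    print(n,*[q[2] for q in v]); 
    for vv in (v,v[1:],v[2:]):
        p,r=fit(vv,[450,130 if n=='green' else 296,0,60]); print(p,r)
E
python3 m2.py
```

```text
yellow [323.5 339.5 205.5 226.5] [262.5 283.5 186.5 215.5] [323.5 360.5 109.5 122.5]
[464.6 289.6   2.6  46.5] [ -1.   -0.2   0.4  -0.3   0.1   1.3   2.7   0.2 -20.8   8.6 -50.6   1. ]
[462.7 289.3   3.8  11.5] [  0.    0.6  13.5  -0.  -21.6   1.7 -44.3   1.3]
[  575.3   290.2  -978.7 -2143.4] [ 3.9 -0.4 -0.5  2.1]
green [290.5 308.5 220.5 248.5] [261.5 285.5 216.5 255.5] [270.5 333.5 229.5 309.5]
[435.3 124.5   3.4  69.5] [-0.8 -0.1 -0.1 -0.3 -0.7  0.5  1.1 -0.2 -0.3  0.7 -0.5  0.3]
[435.2 124.4   3.9  69.1] [-0.7  0.5  1.1 -0.3 -0.5  0.6 -0.4  0.3]
[434.9 122.1  -2.6  70.7] [-0. -0.  0.  0.]
```

>>> apply_moves([
  [-0.15, -0.6, -0.75, 0, 0, 1, 1],
  [-0.15, -0.6, -0.75, 0, 0, 1, 1],
  [-0.15, -0.6, -0.75, 0, 0, 1, 1],
  [-0.15, -0.6, -0.75, 0, 0, 1, 1],
  [0, -0.38, -0.75, 0, 0, 1, 1],
  [0, 0, -0.75, 0, 0, 1, 1],
  [0, 0, -0.75, 0, 0, 1, 1],
  [0, 0, -0.75, 0, 0, 1, 1],
  [0, 0, 0, 0, 0, 0, 1],
  [0, 0, 0, 0, 0, 0, 1],
])

```text
t: 2.7
tool_pos: [438.3, 124.4, 130.8]
eef_rot: [1.183, 2.91, 0.001]
ft_force: [-0.4, -0.0, 0.3]
width: 85.4
grip_force: 0.0
```

```bash
python3 - <<'E'
from h import *
import pickle
np.set_printoptions(suppress=True,precision=1)
c=env.calibration("wrist");s=env.read_state();im=env.snapshot("wrist");cv2.imwrite("pics/w2.png",im[:,:,::-1])
print(s["tool_pos"],s["eef_rot"],s["t"])
HUE['green']=((40,90),70)
print(blob(im,'green',proj(c,[[435,124,60]],True)[0],140),box([435,124.5,0,75],c,True))
# yellow in w1
c1=pickle.load(open('w1.pkl','rb'));im=cv2.imread('pics/w1.png')[:,:,::-1].copy();HUE['yellow']=((23,34),100)
b=blob(im,'yellow',(335,90),45);print(b)
cs={n:env.calibration(n) for n in("scene","side")}
for q in [fit([(cs['scene'],False,np.array([323.5,339.5,205.5,226.5])),(cs['side'],False,np.array([262.5,283.5,186.5,215.5])),(c1,True,b)],[460,296,0,60])]:print(*q)
E
```

```text
[438.3 124.4 130.8] [1.2 2.9 0. ] 2.7
[262.5 368.5 197.5 321.5] [261.  368.6 195.9 323.3]
[300.5 368.5  55.5 122.5]
[463.3 291.2   1.5  53.7] [-1.2 -0.3 -1.4 -0.3 -0.7  0.7  0.5  0.3  0.3  0.   0.4 -0.6]
```

View pics/w2.png

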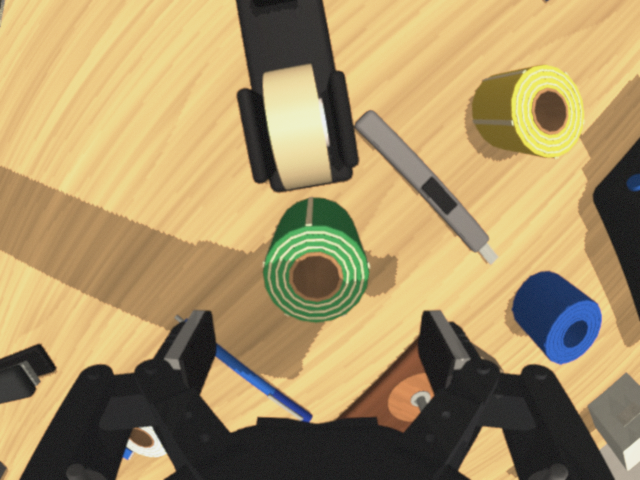

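The green roll (top at 316,272) sits centred between the jaws, and the predicted box agrees within 2 px. Going down to grip it.

>>> apply_moves([
  [-0.16, 0, -0.8, 0, 0, 0, 1],
  [0, 0, -0.8, 0, 0, 0, 1],
  [0, 0, -0.8, 0, 0, 0, 1],
  [0, 0, -0.8, 0, 0, 0, 1],
  [0, 0, -0.8, 0, 0, 0, 1],
  [0, 0, 0, 0, 0, 0, -1],
  [0, 0, 0, 0, 0, 0, -1],
  [0, 0, 0, 0, 0, 0, -1],
  [0, 0, 0, 0, 0, 0, -1],
  [0, 0, 0, 0, 0, 0, -1],
], force=40)

```text
t: 4.0
tool_pos: [435.0, 124.3, 50.6]
eef_rot: [1.181, 2.911, 0.0]
ft_force: [-0.2, -0.6, 1.0]
width: 56.4
grip_force: 42.6
```

>>> apply_moves([
  [0, 0, 1, 0, 0, 0, -1],
  [0, 0, 1, 0, 0, 0, -1],
  [0.9, -0.2, 0.5, 0, 0, -0.8, -1],
  [1, -0.2, 0, 0, 0, -0.8, -1],
  [1, -0.2, 0, 0, 0, -0.8, -1],
  [1, -0.2, 0, 0, 0, -0.8, -1],
  [1, -0.2, 0, 0, 0, -0.8, -1],
  [1, -0.2, 0, 0, 0, -0.8, -1],
  [1, -0.2, 0, 0, 0, -0.8, -1],
  [1, -0.2, 0, 0, 0, -0.6, -1],
])

```text
t: 5.25
tool_pos: [593.3, 92.2, 100.1]
eef_rot: [-2.015, -2.41, 0.0]
ft_force: [-0.8, 0.6, -1.0]
width: 56.2
grip_force: 42.9
```

>>> apply_moves([
  [0.5, -0.2, 0, 0, 0, 0, -1],
  [0, 0, 0, 0, 0, 0, -1],
  [0, 0, 0, 0, 0, 0, -1],
])

```text
t: 5.62
tool_pos: [602.0, 88.6, 100.2]
eef_rot: [-2.011, -2.412, 0.001]
ft_force: [-0.7, -0.2, -1.1]
width: 56.4
grip_force: 42.9
```

```bash
python3 - <<'E'
from h import *
for n in("side","scene"):
    im=env.snapshot(n);cv2.imwrite(f"pics/{n}1.png",im[:,:,::-1])
s=cv2.imread("pics/side1.png")[120:360,240:460];t=cv2.imread("pics/scene1.png")[120:360,200:420]
cv2.imwrite("pics/c2.png",cv2.resize(np.hstack([s,t]),None,fx=1.8,fy=1.8,interpolation=2))
s=env.read_state();print(s["tool_pos"],s["eef_rot"],s["t"],s["ft_force"])
E
```

```text
[602.10692145  88.76967031 100.33852154] [-2.01137534e+00 -2.41273255e+00  2.89222534e-04] 5.725 [-0.17708173 -0.80149718 -1.54619304]
```

View pics/c2.png

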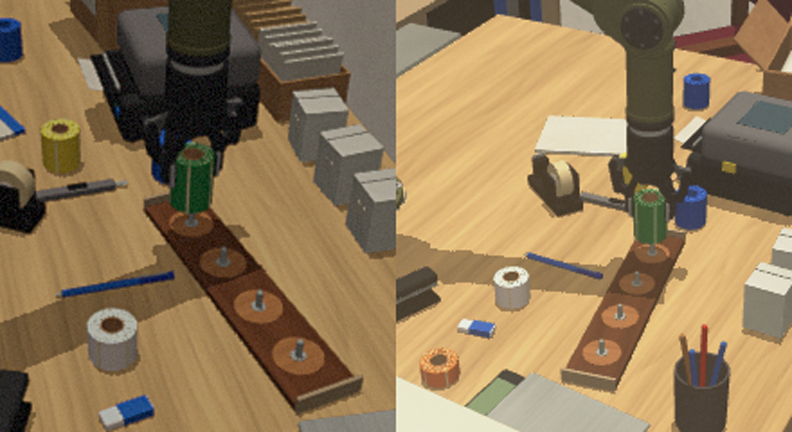

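The crop shows green centred above the printer-end peg, with its base at about 50 mm against a 37 mm peg top. Lowering it gently.

>>> apply_moves([
  [0.12, 0, -0.3, 0, 0, 0, -1],
  [0, 0, -0.3, 0, 0, 0, -1],
  [0, 0, -0.3, 0, 0, 0, -1],
  [0, 0, -0.3, 0, 0, 0, -1],
  [0, 0, -0.3, 0, 0, 0, -1],
  [0, 0, -0.3, 0, 0, 0, -1],
  [0, 0, -0.05, 0, 0, 0, -1],
  [0, 0, 0, 0, 0, 0, -1],
])

```text
t: 6.72
tool_pos: [605.3, 88.4, 63.4]
eef_rot: [2.013, 2.412, 0.0]
ft_force: [0.1, 0.1, -1.3]
width: 56.6
grip_force: 43.0
```

>>> apply_moves([
  [0, 0, -0.04, 0, 0, 0, -1],
  [0, 0, 0, 0, 0, 0, 0.6],
  [0, 0, 0, 0, 0, 0, 1],
  [0, 0, 0, 0, 0, 0, 1],
  [0, 0, 0.5, 0, 0, 0, 1],
  [0, 0, 1, 0, 0, 0, 1],
  [0, 0, 1, 0, 0, 0, 1],
  [0, 0, 1, 0, 0, 0, 1],
  [0, 0, 1, 0, 0, 0, 1],
  [0, 0, 0, 0, 0, 0, 1],
])

```text
t: 7.98
tool_pos: [606.6, 88.6, 155.2]
eef_rot: [2.011, 2.41, 0.005]
ft_force: [-0.9, 0.8, -0.8]
width: 85.4
grip_force: 0.0
```

>>> apply_moves([
  [-0.72, 1, 0, 0, 0, 0, 1],
  [-0.72, 1, 0, 0, 0, 0, 1],
  [-0.72, 1, 0, 0, 0, 0, 1],
  [-0.72, 1, 0, 0, 0, 0, 1],
  [-0.72, 1, 0, 0, 0, 0, 1],
  [-0.72, 1, 0, 0, 0, 0, 1],
  [-0.72, 1, 0, 0, 0, 0, 1],
  [-0.72, 1, 0, 0, 0, 0, 1],
  [-0.72, 1, 0, 0, 0, 0, 1],
  [-0.72, 1, 0, 0, 0, 0, 1],
])

```text
t: 9.22
tool_pos: [460.2, 288.7, 151.7]
eef_rot: [-2.013, -2.412, 0.002]
ft_force: [-0.3, -0.4, 0.4]
width: 85.1
grip_force: 0.0
```

>>> apply_moves([
  [0, 0.15, -0.6, 0, 0, 0, 1],
  [0, 0, -0.6, 0, 0, 0, 1],
  [0, 0, 0, 0, 0, 0, 1],
  [0, 0, 0, 0, 0, 0, 1],
])

```text
t: 9.72
tool_pos: [461.8, 290.4, 128.3]
eef_rot: [2.015, 2.41, -0.001]
ft_force: [-0.7, 0.4, 1.0]
width: 85.3
grip_force: 0.0
```

```bash
python3 - <<'E'
from h import *
np.set_printoptions(suppress=True,precision=1)
c=env.calibration("wrist");s=env.read_state();im=env.snapshot("wrist");cv2.imwrite("pics/w3.png",im[:,:,::-1])
print(s["tool_pos"],s["t"])
HUE['yellow']=((23,34),100)
print(blob(im,'yellow',proj(c,[[463,291,50]],True)[0],110),box([463.5,291.5,0,60],c,True))
E
```

```text
[461.8 290.4 128.3] 9.725
[270.5 371.5 202.5 308.5] [271.2 372.6 197.8 313.8]
```

View pics/w3.png

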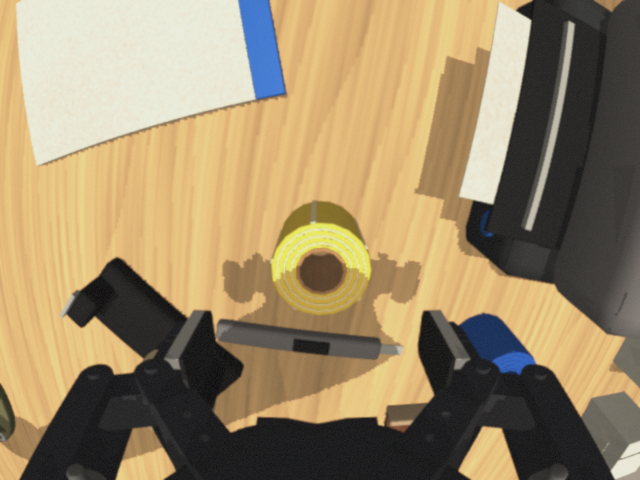

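Yellow (321,270) is centred between the jaws. Going down to grip it.

>>> apply_moves([
  [0.08, 0.05, -0.9, 0, 0, 0, 1],
  [0, 0, -0.9, 0, 0, 0, 1],
  [0, 0, -0.9, 0, 0, 0, 1],
  [0, 0, -0.9, 0, 0, 0, 1],
  [0, 0, -0.8, 0, 0, 0, 1],
  [0, 0, 0, 0, 0, 0, -1],
  [0, 0, 0, 0, 0, 0, -1],
  [0, 0, 0, 0, 0, 0, -1],
  [0, 0, 0, 0, 0, 0, -1],
  [0, 0, 0, 0, 0, 0, -1],
])

```text
t: 11.02
tool_pos: [462.9, 292.4, 40.8]
eef_rot: [2.013, 2.412, 0.001]
ft_force: [-0.7, -0.5, 1.1]
width: 56.6
grip_force: 42.7
```

>>> apply_moves([
  [0, 0, 1, 0, 0, 0, -1],
  [0, 0, 1, 0, 0, 0, -1],
  [0.7, -0.97, 1, 0, 0, 0, -1],
  [0.7, -0.97, 1, 0, 0, 0, -1],
  [0.7, -0.97, 1, 0, 0, 0, -1],
  [0.7, -0.97, 0.5, 0, 0, 0, -1],
  [0.7, -0.97, 0, 0, 0, 0, -1],
  [0.7, -0.97, 0, 0, 0, 0, -1],
  [0.7, -0.97, 0, 0, 0, 0, -1],
  [0.7, -0.97, 0, 0, 0, 0, -1],
])

```text
t: 12.28
tool_pos: [575.1, 136.5, 150.5]
eef_rot: [2.013, 2.412, -0.0]
ft_force: [-0.9, 0.2, -0.7]
width: 57.2
grip_force: 42.8
```

>>> apply_moves([
  [0.7, -0.97, 0, 0, 0, 0, -1],
  [0.7, -0.97, 0, 0, 0, 0, -1],
  [0.7, -0.97, 0, 0, 0, 0, -1],
  [0.7, -0.97, 0, 0, 0, 0, -1],
  [0.7, -0.97, 0, 0, 0, 0, -1],
  [0.7, -0.97, 0, 0, 0, 0, -1],
  [0.7, -0.97, 0, 0, 0, 0, -1],
  [0, 0, 0, 0, 0, 0, -1],
  [0, 0, 0, 0, 0, 0, -1],
])

```text
t: 13.4
tool_pos: [672.5, 2.3, 150.3]
eef_rot: [-2.011, -2.412, -0.0]
ft_force: [-0.3, 1.0, -1.5]
width: 57.1
grip_force: 42.9
```

>>> apply_moves([
  [-0.86, -0.05, 0, 0, 0, 0, -1],
  [-0.86, -0.05, 0, 0, 0, 0, -1],
  [-0.86, -0.02, -0.5, 0, 0, 0, -1],
  [0, 0, -0.8, 0, 0, 0, -1],
  [0, 0, -0.8, 0, 0, 0, -1],
  [0, 0, -0.4, 0, 0, 0, -1],
  [0, 0, 0, 0, 0, 0, -1],
  [0, 0, 0, 0, 0, 0, -1],
])

```text
t: 14.4
tool_pos: [621.8, -1.1, 100.8]
eef_rot: [2.012, 2.412, 0.001]
ft_force: [-0.7, 0.2, -0.4]
width: 56.9
grip_force: 42.9
```

```bash
python3 - <<'E'
from h import *
for n in("side","scene"):
    im=env.snapshot(n);cv2.imwrite(f"pics/{n}2.png",im[:,:,::-1])
s=cv2.imread("pics/side2.png")[180:360,280:460];t=cv2.imread("pics/scene2.png")[170:350,240:420]
cv2.imwrite("pics/c3.png",cv2.resize(np.hstack([s,t]),None,fx=2.2,fy=2.2,interpolation=2))
s=env.read_state();print(s["tool_pos"],s["eef_rot"],s["t"],s["ft_force"])
E
```

```text
[621.80885642  -1.06644524 101.15186695] [2.01220370e+00 2.41130943e+00 1.29104687e-03] 14.5 [ 0.09418787  0.14145053 -0.58491666]
```

View pics/c3.png

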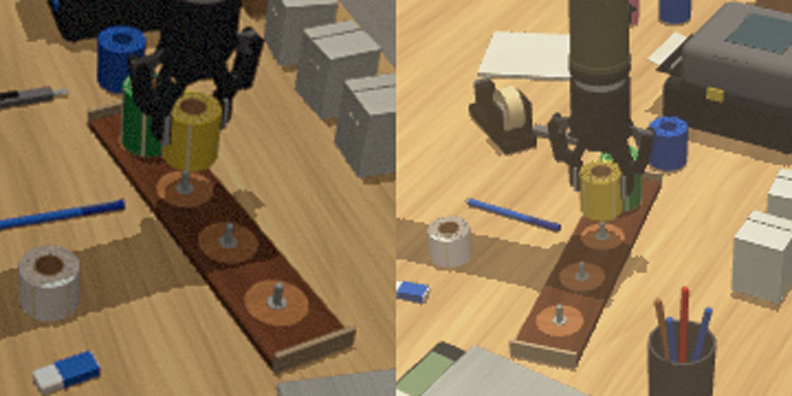

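Green stands down on its board and yellow is over the second peg. Lowering yellow.

>>> apply_moves([
  [-0.03, 0.04, -0.3, 0, 0, 0, -1],
  [0, 0, -0.3, 0, 0, 0, -1],
  [0, 0, -0.3, 0, 0, 0, -1],
  [0, 0, -0.3, 0, 0, 0, -1],
  [0, 0, -0.3, 0, 0, 0, -1],
  [0, 0, -0.3, 0, 0, 0, -1],
  [0, 0, -0.3, 0, 0, 0, -1],
  [0, 0, -0.25, 0, 0, 0, -1],
  [0, 0, 0, 0, 0, 0, -1],
])

```text
t: 15.62
tool_pos: [620.6, -0.2, 53.3]
eef_rot: [-2.013, -2.412, 0.0]
ft_force: [0.2, -0.7, -0.2]
width: 57.1
grip_force: 43.0
```

>>> apply_moves([
  [0, 0, -0.02, 0, 0, 0, -1],
  [0, 0, 0, 0, 0, 0, 0.6],
  [0, 0, 0, 0, 0, 0, 1],
  [0, 0, 0, 0, 0, 0, 1],
  [0, 0, 0.5, 0, 0, 0, 1],
  [0, 0, 1, 0, 0, 0, 1],
  [0, 0, 1, 0, 0, 0, 1],
  [0, 0, 1, 0, 0, 0, 1],
  [-0.5, -0.5, 0.3, 0, 0, 0, 1],
  [-1, -0.6, 0, 0, 0, 0, 1],
])

```text
t: 16.88
tool_pos: [590.4, -23.0, 130.0]
eef_rot: [2.012, 2.411, 0.001]
ft_force: [-0.6, -0.2, -0.9]
width: 85.5
grip_force: 0.0
```

>>> apply_moves([
  [-1, -0.65, 0, 0, 0, 0, 1],
  [-1, -0.65, 0, 0, 0, 0, 1],
  [-1, -0.65, 0, 0, 0, 0, 1],
  [-1, -0.65, 0, 0, 0, 0, 1],
  [-1, -0.65, 0, 0, 0, 0, 1],
  [-1, -0.65, 0, 0, 0, 0, 1],
  [-1, -0.6, 0, 0, 0, 0, 1],
  [0, 0, 0, 0, 0, 0, 1],
  [0, 0, 0, 0, 0, 0, 1],
])

```text
t: 18.0
tool_pos: [451.0, -112.0, 129.4]
eef_rot: [2.012, 2.412, 0.001]
ft_force: [0.6, 0.2, 0.2]
width: 85.5
grip_force: 0.0
```

```bash
python3 - <<'E'
from h import *
np.set_printoptions(suppress=True,precision=1)
c=env.calibration("wrist");s=env.read_state();im=env.snapshot("wrist");cv2.imwrite("pics/w4.png",im[:,:,::-1])
print(s["tool_pos"],s["t"])
b=blob(im,'white',proj(c,[[451,-112,30]],True)[0],80)
print(b,box([451,-112,0,45],c,True))
E
```

```text
[ 451.  -112.   129.4] 18.0
[269.5 364.5 200.5 301.5] [271.  365.6 198.6 302.5]
```

View pics/w4.png

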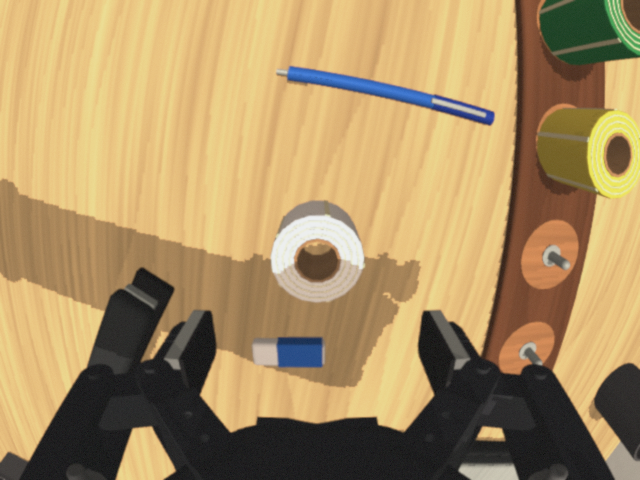

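White (318,260) is centred between the jaws, and yellow and green stand on their pegs. Going down to grip white.

>>> apply_moves([
  [0, 0, -1, 0, 0, 0, 1],
  [0, 0, -1, 0, 0, 0, 1],
  [0, 0, -1, 0, 0, 0, 1],
  [0, 0, -1, 0, 0, 0, 1],
  [0, 0, -0.95, 0, 0, 0, 1],
  [0, 0, 0, 0, 0, 0, -1],
  [0, 0, 0, 0, 0, 0, -1],
  [0, 0, 0, 0, 0, 0, -1],
  [0, 0, 0, 0, 0, 0, -1],
  [0, 0, 0, 0, 0, 0, -1],
])

```text
t: 19.3
tool_pos: [451.1, -112.3, 30.7]
eef_rot: [2.012, 2.411, 0.001]
ft_force: [-0.5, 0.6, 2.3]
width: 56.2
grip_force: 42.7
```

>>> apply_moves([
  [0, 0, 1, 0, 0, 0, -1],
  [0.5, 0.1, 1, 0, 0, 0, -1],
  [1, 0.1, 1, 0, 0, 0, -1],
  [1, 0.1, 0, 0, 0, 0, -1],
  [1, 0.15, 0, 0, 0, 0, -1],
  [1, 0.15, 0, 0, 0, 0, -1],
  [1, 0.15, 0, 0, 0, 0, -1],
  [1, 0.15, 0, 0, 0, 0, -1],
  [1, 0.15, 0, 0, 0, 0, -1],
  [1, 0.15, 0, 0, 0, 0, -1],
])

```text
t: 20.55
tool_pos: [621.0, -88.1, 89.9]
eef_rot: [-2.013, -2.412, 0.0]
ft_force: [0.1, -0.0, -0.1]
width: 56.8
grip_force: 42.7
```

>>> apply_moves([
  [0.8, 0, 0, 0, 0, 0, -1],
  [0, 0, 0, 0, 0, 0, -1],
  [0, 0, 0, 0, 0, 0, -1],
])

```text
t: 20.92
tool_pos: [635.7, -88.4, 89.8]
eef_rot: [-2.013, -2.411, 0.001]
ft_force: [-1.2, -0.4, -0.7]
width: 56.2
grip_force: 42.7
```

>>> apply_moves([
  [0.07, 0, -0.3, 0, 0, 0, -1],
  [0, 0, -0.3, 0, 0, 0, -1],
  [0, 0, -0.3, 0, 0, 0, -1],
  [0, 0, -0.3, 0, 0, 0, -1],
  [0, 0, -0.3, 0, 0, 0, -1],
  [0, 0, -0.3, 0, 0, 0, -1],
  [0, 0, -0.3, 0, 0, 0, -1],
  [0, 0, -0.22, 0, 0, 0, -1],
  [0, 0, 0, 0, 0, 0, -1],
])

```text
t: 22.05
tool_pos: [637.9, -88.2, 43.4]
eef_rot: [-2.013, -2.412, 0.0]
ft_force: [0.3, -0.5, -0.5]
width: 56.1
grip_force: 42.7
```

>>> apply_moves([
  [0, 0, -0.03, 0, 0, 0, -1],
  [0, 0, 0, 0, 0, 0, 0.6],
  [0, 0, 0, 0, 0, 0, 1],
  [0, 0, 0, 0, 0, 0, 1],
  [0, 0, 0.5, 0, 0, 0, 1],
  [0, 0, 1, 0, 0, 0, 1],
  [0, 0, 1, 0, 0, 0, 1],
  [0, 0, 1, 0, 0, 0, 1],
  [-0.5, -0.5, 0.4, 0, 0, 0, 1],
  [-0.75, -1, 0, 0, 0, 0, 1],
])

```text
t: 23.3
tool_pos: [612.6, -118.6, 122.0]
eef_rot: [2.01, 2.413, 0.001]
ft_force: [1.6, -1.2, -0.5]
width: 85.3
grip_force: 0.0
```

>>> apply_moves([
  [-0.75, -1, 0, 0, 0, 0, 1],
  [-0.75, -1, 0, 0, 0, 0, 1],
  [-0.75, -1, 0, 0, 0, 0, 1],
  [-0.75, -1, 0, 0, 0, 0, 1],
  [-0.75, -1, 0, 0, 0, 0, 1],
  [-0.75, -1, 0, 0, 0, 0, 1],
  [-0.75, -1, 0, 0, 0, 0, 1],
  [-0.75, -1, 0, 0, 0, 0, 1],
  [-0.75, -1, 0, 0, 0, 0, 1],
  [-1, -1, 0, 0, 0, 0, 1],
])

```text
t: 24.55
tool_pos: [455.0, -319.8, 120.1]
eef_rot: [-2.014, -2.409, 0.001]
ft_force: [0.7, -0.4, -0.3]
width: 85.4
grip_force: 0.0
```

>>> apply_moves([
  [0, 0, 0, 0, 0, 0, 1],
  [0, 0, 0, 0, 0, 0, 1],
])

```text
t: 24.8
tool_pos: [457.1, -318.1, 120.6]
eef_rot: [-2.013, -2.41, -0.0]
ft_force: [0.6, -0.3, -1.0]
width: 85.1
grip_force: 0.0
```

```bash
python3 - <<'E'
from h import *
np.set_printoptions(suppress=True,precision=1)
c=env.calibration("wrist");s=env.read_state();im=env.snapshot("wrist");cv2.imwrite("pics/w5.png",im[:,:,::-1])
print(s["tool_pos"],s["t"])
HUE['orange']=((3,15),140)
b=blob(im,'orange',proj(c,[[457,-319,20]],True)[0],80)
print(b,box([457,-319,0,30],c,True))
E
```

```text
[ 457.1 -318.1  120.6] 24.8
[270.5 362.5 203.5 298.5] [272.  364.  202.5 299.3]
```

View pics/w5.png

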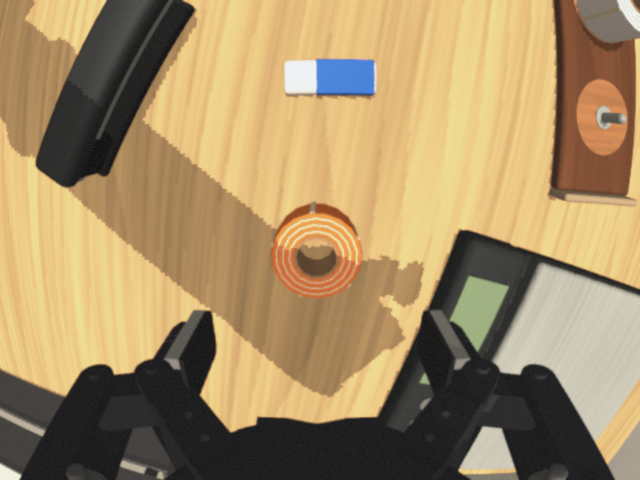

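Orange (316,258) is centred, and the scale edge is about 90 mm away, clear of the fingers. Going down to grip it.

>>> apply_moves([
  [0, 0, -1, 0, 0, 0, 1],
  [0, 0, -1, 0, 0, 0, 1],
  [0, 0, -1, 0, 0, 0, 1],
  [0, 0, -1, 0, 0, 0, 1],
  [0, 0, -0.85, 0, 0, 0, 1],
  [0, 0, 0, 0, 0, 0, -1],
  [0, 0, 0, 0, 0, 0, -1],
  [0, 0, 0, 0, 0, 0, -1],
  [0, 0, 0, 0, 0, 0, -1],
  [0, 0, 0, 0, 0, 0, -1],
])

```text
t: 26.1
tool_pos: [458.4, -318.5, 24.8]
eef_rot: [2.012, 2.411, 0.0]
ft_force: [-0.1, 0.0, 2.7]
width: 56.1
grip_force: 42.7
```

>>> apply_moves([
  [0, 0, 1, 0, 0, 0, -1],
  [0, 0, 1, 0, 0, 0, -1],
  [1, 0.7, 1, 0, 0, 0, -1],
  [1, 0.7, 0.2, 0, 0, 0, -1],
  [1, 0.7, 0, 0, 0, 0, -1],
  [1, 0.7, 0, 0, 0, 0, -1],
  [1, 0.7, 0, 0, 0, 0, -1],
  [1, 0.7, 0, 0, 0, 0, -1],
  [1, 0.7, 0, 0, 0, 0, -1],
  [1, 0.7, 0, 0, 0, 0, -1],
])

```text
t: 27.35
tool_pos: [619.3, -205.3, 88.0]
eef_rot: [-2.013, -2.412, 0.0]
ft_force: [0.3, -0.5, -0.6]
width: 56.5
grip_force: 42.7
```

>>> apply_moves([
  [1, 0.7, 0, 0, 0, 0, -1],
  [0.75, 0.78, 0, 0, 0, 0, -1],
  [0, 0, 0, 0, 0, 0, -1],
  [0, 0, 0, 0, 0, 0, -1],
])

```text
t: 27.85
tool_pos: [652.3, -177.4, 87.9]
eef_rot: [-2.013, -2.411, 0.002]
ft_force: [0.2, -0.5, -0.2]
width: 56.3
grip_force: 42.7
```

Target TCP z is 36.8, about 51 mm down.

>>> apply_moves([
  [0.05, 0, -0.3, 0, 0, 0, -1],
  [0, 0, -0.3, 0, 0, 0, -1],
  [0, 0, -0.3, 0, 0, 0, -1],
  [0, 0, -0.3, 0, 0, 0, -1],
  [0, 0, -0.3, 0, 0, 0, -1],
  [0, 0, -0.3, 0, 0, 0, -1],
  [0, 0, -0.3, 0, 0, 0, -1],
  [0, 0, -0.3, 0, 0, 0, -1],
  [0, 0, -0.13, 0, 0, 0, -1],
  [0, 0, 0, 0, 0, 0, -1],
])

```text
t: 29.1
tool_pos: [654.0, -176.6, 37.4]
eef_rot: [-2.013, -2.412, 0.0]
ft_force: [-0.1, -0.4, 0.3]
width: 56.3
grip_force: 42.8
```

>>> apply_moves([
  [0, 0, -0.03, 0, 0, 0, -1],
  [0, 0, 0, 0, 0, 0, 0.6],
  [0, 0, 0, 0, 0, 0, 1],
  [0, 0, 0, 0, 0, 0, 1],
  [0, 0, 0.5, 0, 0, 0, 1],
  [0, 0, 1, 0, 0, 0, 1],
  [0, 0, 1, 0, 0, 0, 1],
  [0, 0, 1, 0, 0, 0, 1],
  [0, 0, 1, 0, 0, 0, 1],
  [0, 0, 1, 0, 0, 0, 1],
])

```text
t: 30.35
tool_pos: [654.1, -176.6, 148.6]
eef_rot: [2.012, 2.412, 0.0]
ft_force: [0.7, -1.3, 0.3]
width: 85.6
grip_force: 0.0
```

>>> apply_moves([
  [-0.5, 0, 1, 0, 0, 0, 1],
  [-1, 0, 1, 0, 0, 0, 1],
  [-1, 0, 1, 0, 0, 0, 1],
  [-1, 0, 1, 0, 0, 0, 1],
  [-1, 0, 0, 0, 0, 0, 1],
  [-1, 0, 0, 0, 0, 0, 1],
  [0, 0, 0, 0, 0, 0, 1],
  [0, 0, 0, 0, 0, 0, 1],
])

```text
t: 31.35
tool_pos: [544.4, -176.6, 227.4]
eef_rot: [2.012, 2.412, 0.001]
ft_force: [-0.3, 0.2, 0.1]
width: 85.4
grip_force: 0.0
```

```bash
python3 - <<'E'
from h import *
np.set_printoptions(suppress=True,precision=1)
HUE['green']=((40,90),70)
I={n:env.snapshot(n) for n in("side","scene")}
T={'green':(604.5,88.5,75),'yellow':(621,0,60),'white':(637,-88.5,45),'orange':(653.5,-177,30)}
for n,(x,y,h) in T.items():
    for k in I:
        c=env.calibration(k);print(n,k,blob(I[k],n,proj(c,[[x,y,12+h/2]])[0],24)-box([x,y,12,h],c))
s=I['side'][180:360,280:460];t=I['scene'][170:350,240:420]
cv2.imwrite("pics/c4.png",cv2.resize(np.hstack([s,t]),None,fx=2.2,fy=2.2,interpolation=2)[:,:,::-1])
s=env.read_state();print(s["tool_pos"],s["t"],s["width"])
E
```

```text
green side [ 7.6 -0.7  7.7 -0.9]
green scene [ 0.8  0.9  0.8 -0.2]
yellow side [ 0.4  0.5  0.9 -0.6]
yellow scene [ 0.8  0.1  1.6 -0.5]
white side [ 0.5  0.  -0.5 -1. ]
white scene [ 0.6  1.  -0.2 -0.3]
orange side [-8.9  7.1 -8.9  8.4]
orange scene [1.  0.5 0.4 0.1]
[ 544.6 -176.4  227. ] 31.45 85.59238748950733
```

View pics/c4.png

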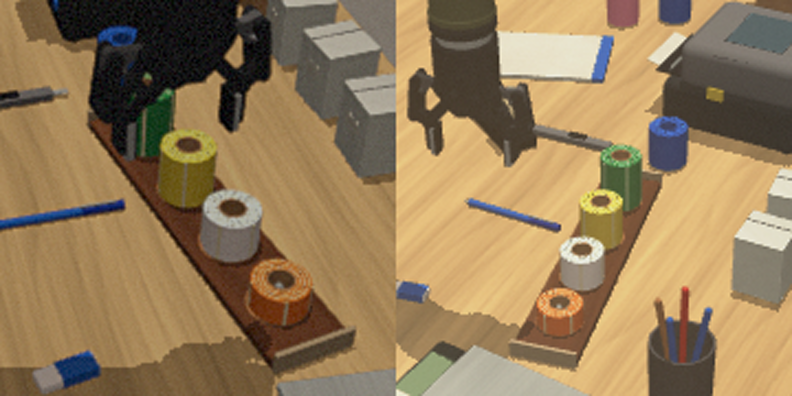

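All four rolls stand flat on their pegs in order: green (621,180) nearest the printer, then yellow, white and orange. Where the view is clear, the fit residuals are within about 1.6 px. In the side view, green is partly hidden by the gripper and the orange mask picks up the reddish board. The gripper is clear of everything.

```bash
python3 -c "
from cell import env
print(env.sign_off())"
```

```text
the job is handed in; nothing more can be done
None
```

The job is handed in: all four rolls stand released and flat over their pegs, in order from the printer green, yellow, white, orange, after about 31 s; no verdict was returned.

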